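# Shim the rocking inspection scope

### The arm

A 7-joint arm with a two-finger parallel gripper is mounted at the origin on the work surface. World frame = base frame: x ahead of the robot, y to its left, z up, the work surface at z = 0. Lengths are in m, angles in rad, forces in N, time in s.
With the tool pointing down it reaches from about 0.425 to 0.875 m from the base axis. Payload 4.7 kg.
Tool frame: the origin (TCP) lies on the centre line of the jaws, within the pads' length; the fingertips stand 14 mm ahead of it and the grasp point (between the pads) lies 5 mm behind it; z points along the fingers, y is the direction in which the jaws open and shut (so a half turn about z gives the same grasp; the last joint's range is limited). The gripper opens to 87 mm and grips with 3 to 60 N. Pads are 19 mm wide; open, the fingers measure 117 mm over their backs; the gripper's body (75 mm by 190 mm) begins 51 mm behind the grasp point.
Start: joints at [1.165, 0.321, -0.07, 1.45, 0.023, 1.371, -0.057], TCP at [0.265, -0.594, 0.237] pointing down, gripper open.
Joint ranges: [-2.86, 2.86], [-0.3, 2.09], [-1.38, 1.24], [0.06, 2.45], [-1.56, 4.7], [0.09, 2.05], [-2.69, 2.69]. Speed limits (rad/s): [2.57, 2.57, 3.14, 3.14, 3.14, 3.14, 3.14].

### API

Orientations are given as a rotation vector (axis times angle).
In Python, from bench import ctrl, optics, models gives the robot as it stands. The module is installed in compiled form; this text tells all that it offers.
- The arm moves only by the tool arm_command, never from a script. Its argument "motion" is a list of rows, each a list of 3 entries, a list of its own where there are three numbers: the shift along the tool's x, y, z in mm, then the turn, a rotation vector about the tool's x, y, z in degrees, then the closure, from 0 (fully open) to 1 (shut). In form: [[[x, y, z], [ax, ay, az], claw], ...]. A call has 1 to 8 rows; each row shifts and turns the commanded pose from where the row before left it, along the tool's axes as they then stand; what a row does not reach is not made up. A row lasts 1/12 s, in which the tool goes at most 41.7 mm and 7.16 degrees, less where a joint would pass 70% of its speed; a pose out of reach is approached as far as the arm can. A call with a gripper value outside its range is refused whole. The fingers move at their own pace and stop on an object; "force" is the grip in N (left out, the last holds). Time passes only in rows, so rows that do not move let the fingers close. It gives the time, the measured TCP pose, the force and the opening at its end, in the units of the state.
- ctrl.get_state(): the state, without advancing time (a new reading comes with each control period).
- optics.get_image(name): name is "scene" or "top" or "wrist"; returns (picture, depth): 420x560x3 uint8, blue, green, red; 420x560 float32, m along the optical axis (not along the pixel's ray), 0 where there is no reading.
- optics.camera_model(name): a dict with "fovy" (degrees; the focal length in pixels is half the picture's height over the tangent of half this angle, whatever the lens; pixels are square), "cx", "cy" (the principal point, pixels), "distortion" ([k1, k2, p1, p2, k3] as OpenCV has them; the pictures are not rectified), "rvec" (rotation vector, rad) and "tvec" (3), from world to camera coordinates, as OpenCV has them; the wrist camera has in their place "mount" (4x4, takes a point from camera to tool coordinates, whose origin is the TCP and whose axes are the flange's). Camera axes: x right, y down, z forward; pixel columns grow to the right and rows downward; lengths in m; the calibration is good to about 2 mm. A picture is of the moment at which its call begins: read the wrist's pose just before it. camera_model takes no time and is no camera call.
- ctrl.close_job(): hands the job in, once; it reports no verdict.
Trained networks look in the newest picture that a camera, given by its name, has taken for a name from the list of things; names that differ only in an ending like _2 or _b are one class to them, and where a whole thing is asked for, a point or a joint stands for the part that bears it (a point fixed in the world has none). Each returns a list of dicts, best first, with "conf" (0 to 1); they miss things now and then, are a little off and sometimes report something else, mostly with a low value. They report only what shows in the picture. A call takes as long as a camera call. They do not tell look-alikes from the thing itself.
- models.search_frame(camera, target): "location" ([x, y, z] in m, in the coordinates of the camera as it stood for that picture, good to about 4 mm: the middle of the surface that is visible of it).
- models.silhouettes(camera, target): "pixels" (420x560 bool, what is visible of it).
The state is a dict: "time": time; "joint_positions": joint angles; "qd": joint speeds; "joint_torque": joint torques, N m; "position": TCP position; "tool_rot": TCP orientation; "ft_force": force on the tool from outside, world axes, zero at the start; "torque": the same for the moment, N m; "grip_width": opening from 0.0 (shut) to 1.0 (fully open).
Only numpy, scipy, OpenCV 4.12 (cv2) and the standard library are available. Lean on these libraries where they do the work, as an engineer would, in place of code of your own. Each camera call takes 0.05 s, during which the arm holds its last target.

### The job

The inspection scope rocks because one of its feet is short. Push the wedge shim along the bench, thin end first, under that short foot until the scope stands level with the foot on the flat of the shim, then press down on the round cap of that corner to check that it no longer gives, and let go. Only push the shim, do not lift it, and leave the other things on the bench where they are.

Things in the scene. Friction and masses are not known exactly. Their poses are not given: they have to be found in the camera images.
- shim: levelling shim, loose, grey plastic, about 110 g, 94 (own x) x 56 mm (own y); origin: centre of its underside; z up. Thin tip towards own +x. From the tip: ramp 40 mm long rising from 1.5 to 8 mm, then a flat 38 mm long, 8 mm high, then an upright thumb block, full width, 16 mm long, 28 mm high; its back (x = -47 mm) is the face to push. It slides on the bench with ordinary friction
- short_foot (a point): lowest point of the scope's short foot: a black ball foot 28 mm across on a 16 mm stem, under the corner of the base plate that hangs low, facing the shim. At the start about 1 mm above the bench, 8.3 mm when the scope is level. The base plate's underside is 38 mm above the bench (level) and overhangs the foot's centre by 20 mm on both outer sides
- scope (a joint): rocking angle (rad) of the inspection scope about the line through two diagonally opposite feet, 132 mm from the short foot: 0 level, 0.055 leaning fully down onto the short foot's corner. Its own weight puts 2 to 7 N on that foot. The two pivot feet do not slide. With the short foot on the flat of the shim it reads about 0.003
- corner_cap (a point): centre of the top of the round black cap on the base plate's corner right above the short foot, 34 mm across, 6 mm tall; 58 mm above the bench when level. Like caps are on the other three corners. It is rigid with the plate: nothing clicks
- column_foot (a point): where the scope's column meets the top of its base plate (210 x 250 x 14 mm, top 52 mm above the bench). The column, 24 mm thick, rises to 250 mm; its camera head, 56 mm across, hangs over the plate's middle from 145 to 270 mm up. A small grey box, 50 x 60 x 30 mm, stands on the plate beside the corner cap, 75 mm off centre to centre
- reel: white plastic flanged reel standing on its end, 60 mm across, 40 mm tall; origin at the centre of its underside. A bystander.
- relay: small black relay block 30 x 50 x 22 mm with three brass studs; origin at the centre of its underside. A bystander.
- bowl: round steel bowl, 120 mm across, 50 mm tall; origin at the centre of its underside. A bystander.
- bottle: white dispensing bottle with black cap, 48 mm across, 130 mm tall; origin at the centre of its underside. A bystander.
- bin: open blue parts bin 110 x 150 x 60 mm; origin at the centre of its underside. A bystander.
- board: loose green circuit board 100 x 80 x 5 mm with components up to 12 mm, lying on a thin black pad; origin at the centre of its underside. A bystander.
- driver: screwdriver lying on the bench, 190 mm long, along its own x; origin under its middle. A bystander.
Not all that is in view belongs to the job. Of the things that look like the shim, take the one that is farthest to the robot's left at the start.

How it is judged:
By the outcome, as a careful person would: the job done as asked, in the order asked, and still so for the second after the job is handed in, with the robot touching nothing.
It also fails if it takes over 59 s, if anything falls off the work surface, if the arm or the gripper's body presses on something with over 40 N, if the wrist force passes 120 N, or if a joint passes its speed limit or range.

## Working session

There is one attempt and no reset: what is moved stays moved. The work goes in short steps, Python scripts to look and compute and a tool call to move; the robot and the scene stay as the last step left them, time stands still between calls to the robot, and variables do not carry over. Pictures are saved under pics/ and viewed, and the job is handed in when it is done.

Besides the shell and the picture viewer there is one more tool, called as a command line: name --argument value ..., lists and objects as JSON in quotes. arm_command: Moves the arm, as the interface text tells. Its arguments: {"type":"object","properties":{"motion":{"type":"array","items":{"type":"array"}},"force":{"type":"number"}},"required":["motion"]}

```bash
mkdir -p pics
cat > h.py <<'E'
import numpy as np, cv2
from bench import ctrl, optics, models
def K(m):
    f=210/np.tan(np.radians(m["fovy"])/2)
    return np.array([[f,0,m["cx"]],[0,f,m["cy"]],[0,0,1.]]), np.array(m["distortion"],float)
def pose(name,st=None):
    m=optics.camera_model(name)
    if "rvec" in m and m["rvec"] is not None:
        R=cv2.Rodrigues(np.array(m["rvec"],float))[0];t=np.array(m["tvec"],float)
        return R.T,-R.T@t   # cam->world
    M=np.array(m["mount"]);st=st or ctrl.get_state()
    R=cv2.Rodrigues(np.array(st["tool_rot"],float))[0];p=np.array(st["position"])
    return R@M[:3,:3],R@M[:3,3]+p
def cloud(name,uv,depth,st=None):
    m=optics.camera_model(name);k,d=K(m)
    uv=np.array(uv,float).reshape(-1,1,2)
    n=cv2.undistortPoints(uv,k,d).reshape(-1,2)
    z=np.array([depth[int(v),int(u)] for u,v in uv.reshape(-1,2)])
    c=np.c_[n*z[:,None],z];R,t=pose(name,st)
    return c@R.T+t
def proj(name,P,st=None):
    m=optics.camera_model(name);k,d=K(m);R,t=pose(name,st)
    c=(np.array(P,float).reshape(-1,3)-t)@R
    return cv2.projectPoints(c,np.zeros(3),np.zeros(3),k,d)[0].reshape(-1,2)
E
python3 - <<'E'
from h import *
print(ctrl.get_state())
for n in ["scene","top","wrist"]:
    im,d=optics.get_image(n);cv2.imwrite(f"pics/{n}0.png",im);np.save(f"{n}0.npy",d)
    print(n,optics.camera_model(n))
    if n=="wrist":continue
    for t in ["shim","short_foot","corner_cap","column_foot"]:
        r=models.search_frame(n,t);R,tt=pose(n)
        print(n,t,[(round(x["conf"],2),np.round(R@np.array(x["location"])+tt,3)) for x in r])
E
```

```text
{'time': 0.0, 'joint_positions': array([ 1.16511911,  0.32185372, -0.07010849,  1.45168752,  0.02260146,
        1.37078843, -0.05690954]), 'qd': array([ 6.77403332e-05,  5.50728937e-05, -1.01730658e-04, -1.14111970e-03,
       -9.09832221e-04,  1.31369212e-04,  2.54072342e-05]), 'joint_torque': array([ 7.91195343e-04, -4.91285741e+01, -4.03295355e-01, -3.12532461e+01,
       -6.39463635e-02,  4.37443075e-02,  1.87061119e-04]), 'position': array([ 0.26466392, -0.59309553,  0.23543543]), 'tool_rot': array([-3.07078917e+00, -6.54228773e-01,  7.78502801e-04]), 'ft_force': array([-0.04464032,  0.26125682, -0.56119522]), 'torque': array([ 0.01022915, -0.01334814,  0.03545071]), 'grip_width': 1.004774729832883}
scene {'fovy': 50.86135255344109, 'cx': 283.01138782023537, 'cy': 214.54903997713242, 'distortion': array([-0.0106552,  0.       ,  0.       ,  0.       ,  0.       ]), 'rvec': array([ 1.96335293,  1.81489491, -0.55072703]), 'tvec': array([-0.04254966, -0.4391052 ,  1.52344508])}
scene shim [(0.85, array([ 0.594, -0.026,  0.005])), (0.8, array([ 0.729, -0.145,  0.01 ])), (0.74, arra
[... 678 characters left out ...]
y([0.611, 0.186, 0.053])), (0.37, array([ 0.681, -0.428,  0.002]))]
top corner_cap [(0.78, array([0.604, 0.185, 0.058]))]
top column_foot [(0.84, array([0.613, 0.183, 0.056]))]
wrist {'fovy': 64.30440411053343, 'cx': 278.3843991766267, 'cy': 211.90287770278013, 'distortion': array([-0.03858616,  0.        ,  0.        ,  0.        ,  0.        ]), 'mount': array([[ 1.21149541e-03, -9.55590942e-01, -2.94693881e-01,
         8.10722754e-02],
       [ 9.99999064e-01,  9.70153935e-04,  9.65150541e-04,
         1.17078688e-03],
       [-6.36390686e-04, -2.94694775e-01,  9.55591223e-01,
        -1.48461302e-01],
       [ 0.00000000e+00,  0.00000000e+00,  0.00000000e+00,
         1.00000000e+00]])}
```

View pics/scene0.png

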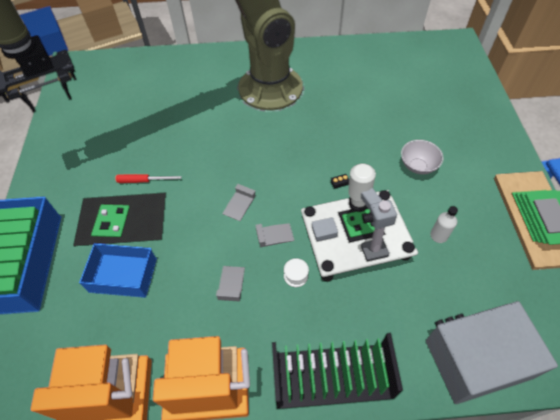

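View pics/top0.png

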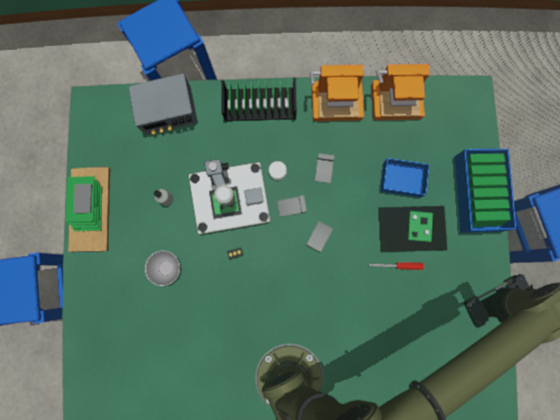

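The shim to use is at scene (275,234) / top (291,206), thumb block on its -y side, tip towards the scope. Caps nearest it are at top (263,216) and (258,168). Next I'll measure them.

Run:
```python
from h import *
im=cv2.imread("pics/top0.png");d=np.load("top0.npy")
c=cv2.resize(im[150:250,180:340],None,fx=5,fy=5,interpolation=cv2.INTER_CUBIC);cv2.imwrite("pics/topc.png",c)
im2=cv2.imread("pics/scene0.png");d2=np.load("scene0.npy")
c=cv2.resize(im2[155:295,225:425],None,fx=4,fy=4,interpolation=cv2.INTER_CUBIC);cv2.imwrite("pics/scenec.png",c)
print("caps top",np.round(cloud("top",[(196,178),(258,168),(263,216),(202,226),(254,196)],d),4))
print("caps scene",np.round(cloud("scene",[(310,212),(327,266),(408,248),(325,228)],d2),4))
# height map of shim & plate region
for n,D in (("top",d),("scene",d2)):
    uv=np.array([(u,v) for v in range(100,340) for u in range(100,500)])
    P=cloud(n,uv,D)
    s=(abs(P[:,0]-.59)<.055)&(abs(P[:,1]+.02)<.07)
    Q=P[s]
    fl=Q[(Q[:,2]>.004)];th=Q[Q[:,2]>.02]
    print(n,len(fl),len(th),np.round(np.median(Q[:,2]),4),th.mean(0) if len(th) else 0)
    r=cv2.minAreaRect((fl[:,:2]*1000).astype(np.float32));print(r)
    r=cv2.minAreaRect((th[:,:2]*1000).astype(np.float32)) if len(th) else 0;print(r)
```

```text
caps top [[0.6856 0.2999 0.0697]
 [0.7171 0.0881 0.0558]
 [0.5504 0.0743 0.0547]
 [0.5212 0.2812 0.0621]
 [0.6171 0.1023 0.0726]]
caps scene [[0.556  0.0739 0.05  ]
 [0.7232 0.0973 0.0592]
 [0.6929 0.3043 0.0649]
 [0.626  0.1034 0.0783]]
top 356 75 0.0009 [ 0.59258314 -0.06310717  0.02691479]
((589.0240478515625, -20.516708374023438), (137.11485290527344, 106.43267822265625), 88.61672973632812)
((593.3662109375, -63.03951644897461), (56.015846252441406, 16.096384048461914), 8.13741397857666)
scene 572 121 0.0013 [ 0.59789285 -0.06179608  0.02751587]
((587.1118774414062, -20.86077880859375), (98.679931640625, 138.03286743164062), 0.1347009837627411)
((596.7692260742188, -61.81983184814453), (57.41301727294922, 16.083465576171875), 8.143735885620117)
```

View pics/topc.png

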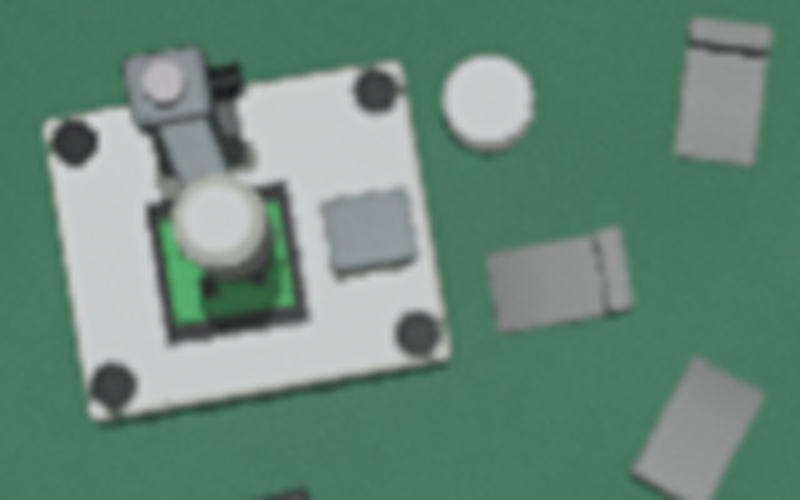

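View pics/scenec.png

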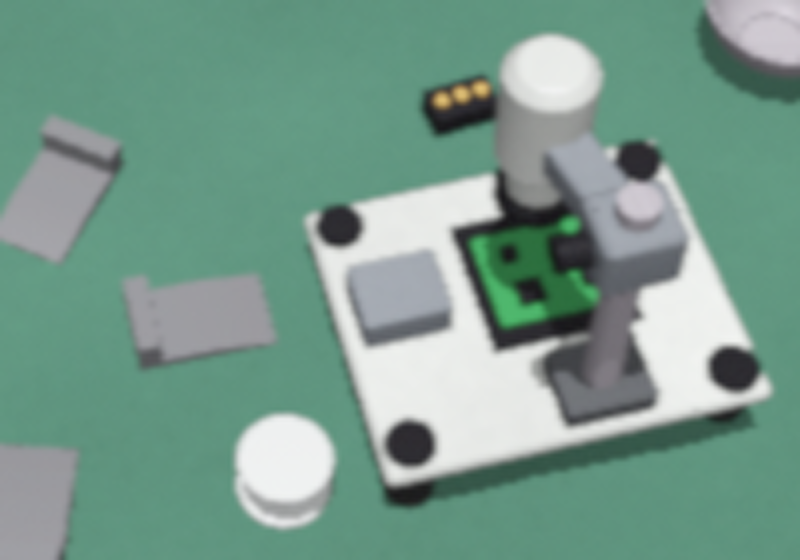

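The short corner is the cap at about (0.553,0.074), which hangs lowest at 0.050. The shim axis is parallel to the plate's long side (8° yaw), but it sits about 22 mm to one side of the foot. I'll push it sideways first, then along its axis. Next I'll write a move planner and go to a pose where the wrist camera can see the area.

```bash
cat >> h.py <<'E'
from scipy.spatial.transform import Rotation as Ro
def Rtool(yawdeg,tilt=0):
    # tool x horizontal at yaw, z down; tilt>0 leans body back (away from +tool x)
    a=np.radians(yawdeg);x=np.array([np.cos(a),np.sin(a),0]);z=np.array([0,0,-1.]);y=np.cross(z,x)
    return Ro.from_matrix(np.c_[x,y,z])*Ro.from_rotvec([0,np.radians(tilt),0])
def plan(p,R,n=None,start=None,dec=1):
    st=ctrl.get_state()
    p0,R0=(np.array(st["position"]),Ro.from_rotvec(st["tool_rot"])) if start is None else start
    p=np.array(p,float);rv=(R0.inv()*R).as_rotvec(degrees=True)
    k=max(np.linalg.norm(p-p0)/.040,np.linalg.norm(rv)/7)
    n=n or int(np.ceil(k));rows=[]
    for i in range(n):
        s=np.round(R0.inv().apply((p-p0)/(n-i))*1000,dec); r=np.round(rv/n,2)
        rows.append([s.tolist(),r.tolist()]);p0=p0+R0.apply(s/1000);R0=R0*Ro.from_rotvec(r,degrees=True)
    print(n,"rows");[print(x) for x in rows];return p0,R0
E
python3 - <<'E'
from h import *
plan([.60,-.08,.235],Rtool(98.1))
E
```

```text
16 rows
[[32.2, -20.8, 0.1], [0.0, 0.0, -4.63]]
[[33.8, -18.1, 0.1], [0.0, 0.0, -4.63]]
[[35.1, -15.3, 0.1], [0.0, 0.0, -4.63]]
[[36.3, -12.4, 0.1], [0.0, 0.0, -4.63]]
[[37.1, -9.5, 0.1], [0.0, 0.0, -4.63]]
[[37.8, -6.4, 0.1], [0.0, 0.0, -4.63]]
[[38.2, -3.4, 0.1], [0.0, 0.0, -4.63]]
[[38.3, -0.3, 0.1], [0.0, 0.0, -4.63]]
[[38.2, 2.8, 0.1], [0.0, 0.0, -4.63]]
[[37.9, 5.9, 0.1], [0.0, 0.0, -4.63]]
[[37.3, 8.9, 0.1], [0.0, 0.0, -4.63]]
[[36.4, 11.9, 0.1], [0.0, 0.0, -4.63]]
[[35.3, 14.8, 0.1], [0.0, 0.0, -4.63]]
[[34.1, 17.6, 0.1], [0.0, 0.0, -4.63]]
[[32.5, 20.3, 0.1], [0.0, 0.0, -4.63]]
[[30.7, 22.9, 0.0], [0.0, 0.0, -4.63]]
```

arm_command --motion '[[[32,-21,0],[0,0,-4.6],1],[[34,-18,0],[0,0,-4.6],1],[[35,-15,0],[0,0,-4.6],1],[[36,-12,0],[0,0,-4.6],1],[[37,-9.5,0],[0,0,-4.6],1],[[38,-6.5,0],[0,0,-4.6],1],[[38,-3.5,0],[0,0,-4.6],1],[[38,0,0],[0,0,-4.6],1]]'

```text
time: 1.22
position: [0.4336, -0.3365, 0.2369]
tool_rot: [2.705, 1.596, 0.0]
ft_force: [0.9, -0.8, -0.3]
grip_width: 0.481
```

arm_command --motion '[[[38,3,0],[0,0,-4.6],1],[[38,6,0],[0,0,-4.6],1],[[37,9,0],[0,0,-4.6],1],[[36,12,0],[0,0,-4.6],1],[[35,15,0],[0,0,-4.6],1],[[34,17.5,0],[0,0,-4.6],1],[[32,20,0],[0,0,-4.6],1],[[31,23,0],[0,0,-4.6],1]]'

```text
time: 1.88
position: [0.6026, -0.0827, 0.2369]
tool_rot: [2.064, 2.367, -0.0]
ft_force: [0.8, -0.2, -0.5]
grip_width: 0.01
```

arm_command --motion '[[[0,0,0],[0,0,0],1],[[0,0,0],[0,0,0],1]]'

```text
time: 2.05
position: [0.6027, -0.0804, 0.2365]
tool_rot: [-2.061, -2.37, -0.002]
ft_force: [-1.0, -0.5, -0.1]
grip_width: 0.007
```

Run:
```python
from h import *
st=ctrl.get_state();im,d=optics.get_image("wrist")
cv2.imwrite("pics/w1.png",im);np.save("w1.npy",d)
import pickle;pickle.dump(st,open("w1.pkl","wb"))
print(st["time"],st["position"],st["tool_rot"],st["ft_force"],st["grip_width"])
for t in ["shim","short_foot","corner_cap"]:
    r=models.search_frame("wrist",t);R,tt=pose("wrist",st)
    print(t,[(round(x["conf"],2),np.round(R@np.array(x["location"])+tt,4)) for x in r])
```

```text
2.05 [ 0.60268081 -0.08044981  0.23648781] [-2.06117444e+00 -2.36978883e+00 -2.01323856e-03] [-0.95291092 -0.48053159 -0.13012952] 0.006859798004216677
shim [(0.85, array([ 0.7261, -0.1423,  0.0079])), (0.63, array([ 0.5901, -0.0242,  0.0043])), (0.55, array([ 0.48  , -0.1164,  0.0131]))]
short_foot [(0.59, array([0.6345, 0.082 , 0.0498]))]
corner_cap [(0.77, array([0.6335, 0.0804, 0.0505]))]
```

View pics/w1.png

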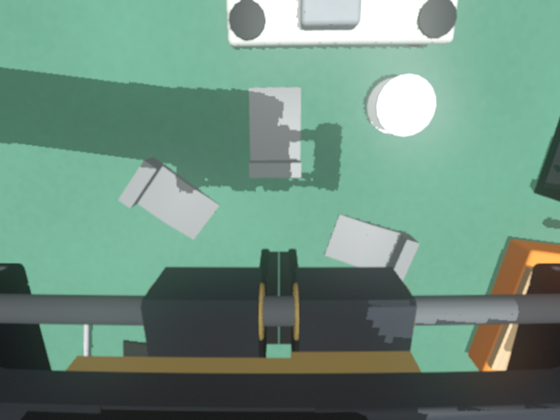

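The wrist view shows the shim at columns 249–301, rows 87–178, with its thumb nearest the gripper. The short-corner cap is at (247,18) and the plate edge lies along row 45.

Run:
```python
from h import *
import pickle;st=pickle.load(open("w1.pkl","rb"));im=cv2.imread("pics/w1.png");d=np.load("w1.npy")
g=cv2.cvtColor(im,cv2.COLOR_BGR2GRAY)
def com(u0,u1,v0,v1,th):
    m=np.zeros_like(g);m[v0:v1,u0:u1]=(g[v0:v1,u0:u1]<th);
    v,u=np.nonzero(m);(c,r)=cv2.minEnclosingCircle(np.c_[u,v].astype(np.float32));return u.mean(),v.mean(),c,r
for b in [(226,270,0,42),(415,458,0,42)]:
    a=com(*b,95);print(a,cloud("wrist",[a[2]],d,st))
uv=np.array([(u,v) for v in range(60,200) for u in range(235,318)])
P=cloud("wrist",uv,d,st)
dv=np.array([-.1411,.99]);
th=P[(P[:,2]>.022)];fl=P[(P[:,2]>.006)&(P[:,2]<.011)]
print(len(th),th.mean(0),cv2.minAreaRect((th[:,:2]*1000).astype(np.float32)))
print(len(fl),np.median(fl[:,2]),cv2.minAreaRect((fl[:,:2]*1000).astype(np.float32)))
print(np.round(cloud("wrist",[(250,88),(300,88),(250,177),(300,177),(275,120),(275,70),(300,46),(400,42)],d,st),4))
```

```text
(np.float64(nan), np.float64(nan), (0.0, 0.0), 0.0) [[ 0.59177886 -0.00138686  0.38506585]]
(np.float64(nan), np.float64(nan), (0.0, 0.0), 0.0) [[ 0.59177886 -0.00138686  0.38506585]]
828 [ 0.59614936 -0.05913898  0.04884722] ((592.3817749023438, -36.33869934082031), (55.231571197509766, 69.31941223144531), 8.466229438781738)
2444 0.008084294883569071 ((590.90869140625, -23.65402603149414), (56.211273193359375, 63.75939178466797), 8.514866828918457)
[[ 5.582e-01  1.680e-02  4.000e-04]
 [ 6.119e-01  2.420e-02  2.200e-03]
 [ 5.696e-01 -8.100e-02 -5.000e-04]
 [ 6.275e-01 -7.270e-02  0.000e+00]
 [ 5.898e-01 -1.270e-02  7.400e-03]
 [ 5.826e-01  3.880e-02 -3.000e-04]
 [ 6.054e-01  6.590e-02  4.000e-04]
 [ 6.955e-01  7.520e-02  4.580e-02]]<stdin>:6: RuntimeWarning: Mean of empty slice.
  ret = ret.dtype.type(ret / rcount)
```

Run:
```python
from h import *
import pickle;st=pickle.load(open("w1.pkl","rb"));im=cv2.imread("pics/w1.png");d=np.load("w1.npy")
g=cv2.cvtColor(im,cv2.COLOR_BGR2GRAY)
print(g[18,222:275:3],g[0:50:3,247])
uv=np.array([(u,v) for v in range(0,60) for u in range(215,275)]);gg=np.array([g[v,u] for u,v in uv])
P=cloud("wrist",uv,d,st)
m=(gg<150)&(P[:,2]>.042)&(P[:,2]<.07)
q=P[m];uvm=uv[m].astype(np.float32);print(len(q),np.median(q,0),cv2.minEnclosingCircle(uvm),q[:,:2].min(0),q[:,:2].max(0),uvm.min(0),uvm.max(0))
m=(gg>180)&(P[:,2]>.036)&(P[:,2]<.07);q=P[m]
e=np.array([-.99,-.1411]);dv=np.array([-.1411,.99])
print("plate corner ext along lateral",np.percentile(q[:,:2]@e,99.5),"front",np.percentile(q[:,:2]@-dv,99.5))
```

```text
[169 167 197 106 109 111 114 116 119 120 122 125 127 128 148 255 255 255] [118 117 118 118 119 119 119 119 119 119 119 118 118 110 238 174 135]
1096 [0.55280402 0.07228955 0.0508916 ] ((246.0, 19.5), 20.13092041015625) [0.53642129 0.05606297] [0.56867459 0.08837601] [229.   0.] [264.  39.]
plate corner ext along lateral -0.5380623338385658 front 0.02533775063913223
```

Shim-to-foot geometry: tool x runs along the push and tool y is lateral. The foot is 103 mm ahead of the shim centre and 22 mm in -y. I'll descend beside the shim for the side push.

arm_command --motion '[[[13,16,20],[0,0,0],1],[[13,16,30],[0,0,0],1],[[12,17,30],[0,0,0],1],[[0,0,38],[0,0,0],1],[[0,0,38],[0,0,0],1],[[0,0,34],[0,0,0],1],[[0,0,16],[0,0,0],1],[[0,0,8],[0,0,0],1]]'

```text
time: 2.92
position: [0.6425, -0.042, 0.0188]
tool_rot: [-2.069, -2.359, 0.007]
ft_force: [-0.6, -0.1, -0.2]
grip_width: 0.004
```

arm_command --motion '[[[0,0,4],[0,0,0],1],[[0,0,0],[0,0,0],1],[[0,0,0],[0,0,0],1]]'

```text
time: 3.17
position: [0.6466, -0.0404, 0.0202]
tool_rot: [2.068, 2.362, 0.002]
ft_force: [-0.0, 0.3, 0.8]
grip_width: 0.01
```

arm_command --motion '[[[4,0,2],[0,0,0],1],[[0,-5,0],[0,0,0],1],[[0,-4,0],[0,0,0],1],[[0,-4,0],[0,0,0],1],[[0,-4,0],[0,0,0],1],[[0,-4,0],[0,0,0],1],[[0,-4,0],[0,0,0],1],[[0,0,0],[0,0,0],1]]'

```text
time: 3.83
position: [0.6194, -0.0395, 0.0167]
tool_rot: [2.068, 2.364, -0.001]
ft_force: [0.3, -0.1, 0.2]
grip_width: 0.005
```

```bash
cat > look.py <<'E'
from h import *
import sys,pickle
n=sys.argv[1]
st=ctrl.get_state();im,d=optics.get_image("wrist")
cv2.imwrite(f"pics/{n}.png",im);np.save(n+".npy",d);pickle.dump(st,open(n+".pkl","wb"))
p=st["position"];L=np.array([.99,.1411]);S=np.array([-.1411,.99])
print(st["time"],p,"l,s",p[:2]@L,p[:2]@S,st["tool_rot"],st["ft_force"])
E
python3 look.py w2
```

```text
3.8333 [ 0.6193514  -0.03947821  0.01669223] l,s 0.6075875074725974 -0.1264739132862656 [ 2.06840421e+00  2.36447607e+00 -8.98106975e-04] [ 0.32523935 -0.14269322  0.18934725]
```

View pics/w2.png

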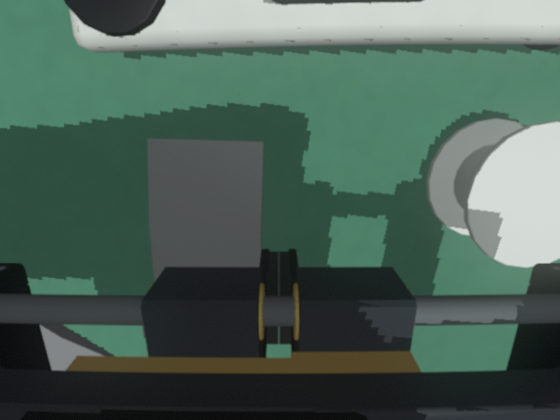

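The shim now shows tip columns 148–264 at row 141, with the cap at upper left near (115,0). I'll measure the remaining lateral error.

```bash
cat > tip.py <<'E'
from h import *
import sys,pickle
n=sys.argv[1];st=pickle.load(open(n+".pkl","rb"));d=np.load(n+".npy")
L=np.array([.99,.1411]);S=np.array([-.1411,.99])
uv=np.array([tuple(map(float,a.split(","))) for a in sys.argv[2:]])
P=cloud("wrist",uv,d,st)
for a,p in zip(uv,P): print(a,np.round(p,4),"l %.4f s %.4f"%(p[:2]@L,p[:2]@S))
E
python3 tip.py w2 150,143 262,143 153,240 262,240 150,190 263,190
```

```text
[150. 143.] [0.5496 0.0162 0.0024] l 0.5464 s -0.0615
[262. 143.] [0.6032 0.0232 0.0011] l 0.6004 s -0.0622
[153. 240.] [ 0.5547 -0.0311  0.0092] l 0.5447 s -0.1090
[262. 240.] [ 6.092e-01 -2.740e-02 -1.000e-04] l 0.5993 s -0.1131
[150. 190.] [ 0.5514 -0.0062  0.0058] l 0.5450 s -0.0840
[263. 190.] [ 6.065e-01 -2.000e-04  1.000e-04] l 0.6004 s -0.0858
```

arm_command --motion '[[[0,-4,0],[0,0,0],1],[[0,-4,0],[0,0,0],1],[[0,-4,0],[0,0,0],1],[[0,-2,0],[0,0,0],1],[[0,0,0],[0,0,0],1],[[0,0,0],[0,0,0],1]]'

```text
time: 4.38
position: [0.6057, -0.0411, 0.0164]
tool_rot: [-2.068, -2.364, 0.001]
ft_force: [-0.2, -0.5, 0.6]
grip_width: 0.002
```

```bash
python3 look.py w3
```

```text
4.3833 [ 0.6057008  -0.0411483   0.01640915] l,s 0.5938377723365913 -0.12620119591894532 [-2.06800080e+00 -2.36438468e+00  1.12468149e-03] [-0.20590903 -0.51324737  0.5548957 ]
```

View pics/w3.png

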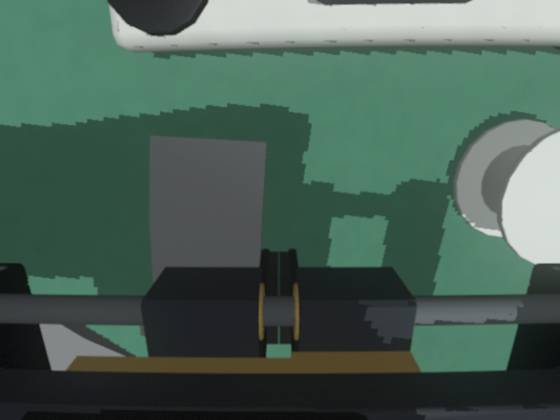

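The shim has moved about 14 mm and may have turned 2–3°, since its tip edge slopes from (150,136) to (266,142). I'll back off, lift and look from behind.

arm_command --motion '[[[0,6,0],[0,0,0],1],[[0,8,-10],[0,0,0],1],[[-10,0,-36],[0,0,0],1],[[-20,-10,-34],[0,0,0],1],[[-20,-15,-30],[0,0,0],1],[[-20,-15,-30],[0,0,0],1],[[-10,-10,0],[0,0,0],1],[[0,0,0],[0,0,0],1]]'

```text
time: 5.1
position: [0.5812, -0.1297, 0.1587]
tool_rot: [2.072, 2.355, -0.002]
ft_force: [-0.7, -0.5, -1.3]
grip_width: 0.004
```

```bash
python3 look.py w4
```

```text
5.1 [ 0.58120864 -0.12970273  0.15871853] l,s 0.5570954970726387 -0.21041424380723314 [ 2.07207455e+00  2.35539295e+00 -1.75900230e-03] [-0.73863521 -0.54713604 -1.2624196 ]
```

View pics/w4.png

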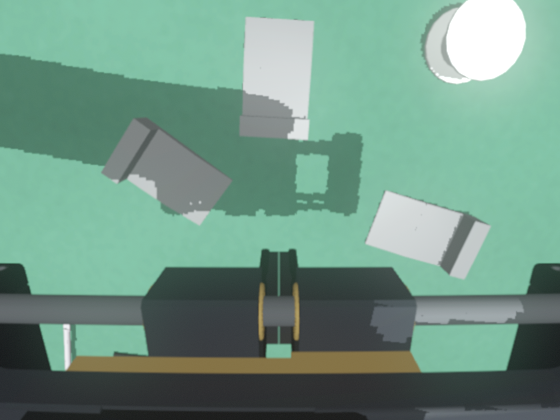

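The shim lies at columns 240–314, rows 17–139, tip at the top and slightly turned. There is free space behind it. I'll measure its pose.

```bash
cat > rect.py <<'E'
from h import *
import sys,pickle
n=sys.argv[1];u0,u1,v0,v1=map(int,sys.argv[2:6]);st=pickle.load(open(n+".pkl","rb"));d=np.load(n+".npy")
L=np.array([.99,.1411]);S=np.array([-.1411,.99])
uv=np.array([(u,v) for v in range(v0,v1) for u in range(u0,u1)]);P=cloud("wrist",uv,d,st)
LS=np.c_[P[:,:2]@L,P[:,:2]@S]*1000
for nm,m in (("thumb",(P[:,2]>.022)&(P[:,2]<.034)),("flat+",(P[:,2]>.0055)&(P[:,2]<.011))):
    q=LS[m].astype(np.float32);print(nm,len(q),q.mean(0),cv2.minAreaRect(q))
# edges by row: left/right for flat
m=(P[:,2]>.004)&(P[:,2]<.034)
mm=m.reshape(v1-v0,u1-u0);A=LS.reshape(v1-v0,u1-u0,2);c=[]
for r in range(0,v1-v0,4):
    i=np.nonzero(mm[r])[0]
    if len(i)>10:
        a=(A[r,i[0]]+A[r,i[-1]])/2;c.append([a[0],a[1],i[0]+u0,i[-1]+u0,r+v0])
c=np.array(c);k=np.polyfit(c[:,1],c[:,0],1);print("axis slope deg",np.degrees(np.arctan(k[0])),"l at s=-110:",np.polyval(k,-110));print(np.round(c,1))
E
python3 rect.py w4 225,330 0 0 0 2>/dev/null; python3 rect.py w4 225 330 0 150; python3 tip.py w4 246,20 312,22 241,137 307,137
```

```text
thumb 1417 [ 554.6785  -145.29936] ((554.6361694335938, -145.44505310058594), (16.231847763061523, 56.19717788696289), 86.01718139648438)
flat+ 4625 [ 557.05023 -109.13415] ((557.5560913085938, -104.39421844482422), (66.2251968383789, 56.481605529785156), 86.009033203125)
axis slope deg 3.742459699193861 l at s=-110: 557.1921257476827
[[ 560.4  -70.   248.   311.    32. ]
 [ 559.6  -73.   245.   312.    36. ]
 [ 559.5  -76.1  245.   312.    40. ]
 [ 559.1  -79.1  244.   312.    44. ]
 [ 559.   -82.2  244.   312.    48. ]
 [ 558.6  -85.6  244.   311.    52. ]
 [ 558.7  -88.6  244.   311.    56. ]
 [ 558.5  -91.7  244.   311.    60. ]
 [ 558.5  -95.   244.   311.    64. ]
 [ 557.6  -98.   243.   310.    68. ]
 [ 557.6 -101.1  243.   310.    72. ]
 [ 557.6 -104.3  243.   310.    76. ]
 [ 557.  -107.4  243.   309.    80. ]
 [ 556.9 -110.7  243.   309.    84. ]
 [ 557.  -113.8  243.   309.    88. ]
 [ 556.8 -117.   243.   309.    92. ]
 [ 556.3 -120.3  243.   308.    96. ]
 [ 556.2 -123.5  243.   308.   100. ]
 [ 556.3 -126.8  243.   308.   104. ]
 [ 555.8 -130.1  243.   307.   108. ]
 [ 555.4 -133.4  242.   307.   112. ]
 [ 555.5 -136.5  240.   307.   116. ]
 [ 555.1 -139.4  240.   308.   120. ]
 [ 555.1 -142.5  240.   308.   124. ]
 [ 554.9 -145.6  240.   308.   128. ]
 [ 554.5 -148.8  239.   308.   132. ]
 [ 555.2 -152.   242.   307.   136. ]]
[246.  20.] [0.5362 0.0156 0.0021] l 0.5331 s -0.0602
[312.  22.] [0.5901 0.0212 0.0017] l 0.5872 s -0.0622
[241. 137.] [ 0.5415 -0.079   0.0016] l 0.5249 s -0.1546
[307. 137.] [ 0.5977 -0.0696  0.0273] l 0.5819 s -0.1532
```

```bash
python3 tip.py w4 230,181 203,223 130,158 212,170 368,245 384,193 155,120
python3 - <<'E'
from h import *
# where on the image will fingers be (l .528-.584, s -.19..-.165) at z=.01
L=np.array([.99,.1411]);S=np.array([-.1411,.99])
import pickle;st=pickle.load(open("w4.pkl","rb"))
for l,s in [(.528,-.19),(.584,-.19),(.528,-.165),(.584,-.165)]:
    p=l*L+s*S;print(l,s,proj("wrist",[*p,.01],st))
E
```

```text
[230. 181.] [ 0.5353 -0.1202  0.0025] l 0.5130 s -0.1945
[203. 223.] [ 5.126e-01 -1.655e-01  4.000e-04] l 0.4841 s -0.2362
[130. 158.] [ 0.4531 -0.1053  0.0279] l 0.4337 s -0.1682
[212. 170.] [ 0.5186 -0.1113  0.0061] l 0.4977 s -0.1833
[368. 245.] [ 0.6766 -0.1675  0.0009] l 0.6462 s -0.2613
[384. 193.] [ 0.6804 -0.1132  0.0014] l 0.6577 s -0.2081
[155. 120.] [ 0.4638 -0.0738  0.0006] l 0.4488 s -0.1385
0.528 -0.19 [[245.17659544 177.63098193]]
0.584 -0.19 [[307.22419536 176.83525199]]
0.528 -0.165 [[244.00846224 149.71951923]]
0.584 -0.165 [[307.57367565 148.89269446]]
```

The other shim's nearest corner is 15 mm clear of where the fingers will be. I'll open partly so two fingers contact the thumb, lean the tool back 15°, and descend behind it.

arm_command --motion '[[[5,1,30],[0,0,-0.8],0.7],[[5,0,34],[0,0,0],0.7],[[5,0,34],[0,0,0],0.7],[[0,0,0],[0,5,0],0.7],[[0,0,0],[0,5,0],0.7],[[0,0,0],[0,5,0],0.7],[[-2,0,20],[0,0,0],0.7],[[0,0,0],[0,0,0],0.7]]'

```text
time: 5.82
position: [0.5771, -0.1058, 0.034]
tool_rot: [-1.912, -2.214, -0.25]
ft_force: [-1.9, 0.3, -2.0]
grip_width: 0.298
```

```bash
python3 look.py w5; python3 -c "
from h import *;print(ctrl.get_state()['grip_width'])"
```

```text
5.8167 [ 0.57712086 -0.10575208  0.03402907] l,s 0.5564280344074283 -0.18612631304148938 [-1.91172129 -2.21353808 -0.24952255] [-1.91236817  0.30825283 -2.01672959]
0.302781257305078
```

View pics/w5.png

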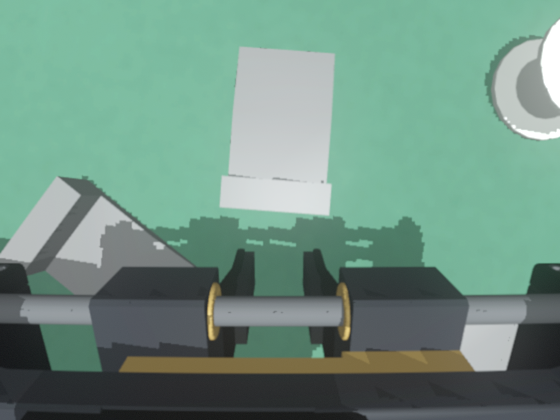

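arm_command --motion '[[[-3.4,1,12.6],[0,0,0],0.7],[[9.7,0,2.6],[0,0,0],0.7],[[7.7,0,2.1],[0,0,0],0.7],[[7.7,0.3,2.1],[0,0,0],0.7],[[7.7,0.3,2.1],[0,0,0],0.7],[[7.7,0.3,2.1],[0,0,0],0.7],[[7.7,0.3,2.1],[0,0,0],0.7],[[0,0,0],[0,0,0],0.7]]'

```text
time: 6.53
position: [0.5742, -0.0545, 0.0261]
tool_rot: [-1.912, -2.223, -0.253]
ft_force: [-0.2, 0.1, -0.0]
grip_width: 0.299
```

```bash
python3 look.py w6
```

```text
6.5333 [ 0.57423583 -0.05447049  0.02610776] l,s 0.5608076844953803 -0.13495045912575243 [-1.91175152 -2.2233908  -0.25298904] [-0.16424134  0.07013536 -0.0218315 ]
```

View pics/w6.png

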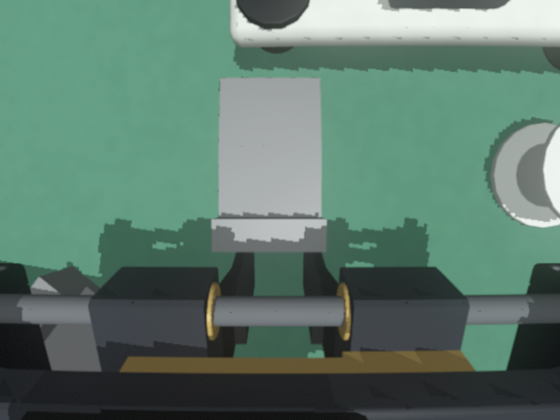

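The push squared the shim up: tip edge at row 78, columns 219–321, centre column about 270. The ball foot peeks out at (274,48), so they are aligned. I'll measure the pose and continue.

```bash
python3 rect.py w6 205 335 60 255 | head -3; python3 tip.py w6 221,81 319,81 275,25 275,48; python3 -c "
from h import *
st=ctrl.get_state();print(Ro.from_rotvec(st['tool_rot']).as_matrix().round(3))"
```

```text
thumb 3919 [ 556.2978  -113.32158] ((556.1633911132812, -114.56745910644531), (56.12739562988281, 18.505369186401367), 0.5525668859481812)
flat+ 10224 [555.8579   -78.123215] ((555.7026977539062, -72.84956359863281), (56.34531784057617, 64.91349029541016), 0.5399869084358215)
axis slope deg -1.4094655921793695 l at s=-110: 556.5958629372101
[221.  81.] [0.5265 0.0451 0.0007] l 0.5276 s -0.0296
[319.  81.] [0.5811 0.0528 0.0026] l 0.5827 s -0.0297
[275.  25.] [0.556  0.0566 0.0482] l 0.5585 s -0.0224
[275.  48.] [0.5552 0.0603 0.0182] l 0.5582 s -0.0186
[[-0.144  0.989 -0.038]
 [ 0.955  0.149  0.256]
 [ 0.259  0.    -0.966]]
```

arm_command --motion '[[[6.5,0,6],[0,0,0],0.7],[[7.7,0,2.1],[0,0,0],0.7],[[7.7,0,2.1],[0,0,0],0.7],[[7.7,0,2.1],[0,0,0],0.7],[[5.8,0,1.6],[0,0,0],0.7],[[5.8,0,1.6],[0,0,0],0.7],[[5.8,0,1.6],[0,0,0],0.7],[[0,0,0],[0,0,0],0.7]]'

```text
time: 7.25
position: [0.5671, -0.0087, 0.021]
tool_rot: [-1.917, -2.223, -0.25]
ft_force: [1.0, -4.9, -0.7]
grip_width: 0.298
```

```bash
python3 look.py w7
```

```text
7.25 [ 0.5671225  -0.00865695  0.02103229] l,s 0.5602297814972128 -0.08859136552473461 [-1.91662793 -2.22291682 -0.25037309] [ 0.98660865 -4.9150472  -0.70105191]
```

View pics/w7.png

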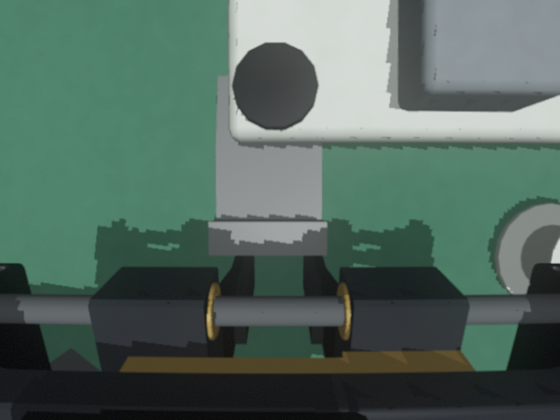

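The shim is under the corner: its thumb is at columns 209–327 and the cap is centred at (275,85). The push force is 5 N and about 31 mm remain.

arm_command --motion '[[[5.8,0,1.5],[0,0,0],0.7],[[5.8,0,1.5],[0,0,0],0.7],[[5.8,0,1.5],[0,0,0],0.7],[[5.8,0,1.5],[0,0,0],0.7],[[3.9,0,1],[0,0,0],0.7],[[0,0,0],[0,0,0],0.7],[[0,0,0],[0,0,0],0.7]]'

```text
time: 7.88
position: [0.5625, 0.0211, 0.0214]
tool_rot: [-1.913, -2.221, -0.252]
ft_force: [-0.5, -0.7, -0.4]
grip_width: 0.299
```

```bash
python3 look.py w8; python3 rect.py w8 195 340 150 262|head -2
```

```text
7.8833 [0.56245329 0.02111317 0.02136117] l,s 0.5598078205331914 -0.05846012086095537 [-1.91315405 -2.22065189 -0.25249826] [-0.49577546 -0.73173189 -0.4089429 ]
thumb 4113 [554.79144 -37.48784] ((554.5155639648438, -39.62493896484375), (56.375518798828125, 20.709857940673828), 0.4624491035938263)
flat+ 1668 [541.41675 -18.2108 ] ((554.3311157226562, -11.395381927490234), (56.18752670288086, 36.090721130371094), 0.4588267505168915)
```

View pics/w8.png

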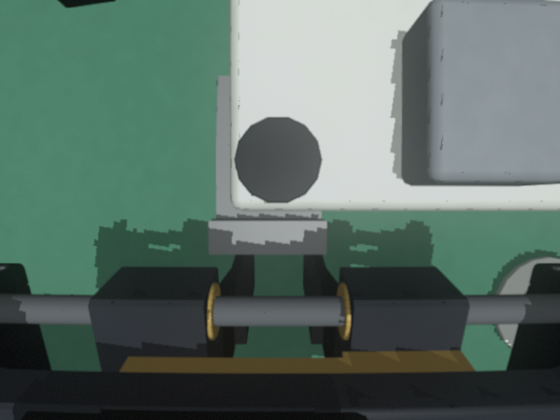

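The cap at (278,160) sits just ahead of the thumb. Next I'll check that the plate is level and where the foot sits on the shim.

```bash
python3 tip.py w8 278,160 278,205 242,206 300,100 300,30 245,60
python3 - <<'E'
from h import *
for n in ["scene","top"]:
    im,d=optics.get_image(n);cv2.imwrite(f"pics/{n}1.png",im);np.save(f"{n}1.npy",d)
    d0=np.load(n+"0.npy")
    uv=np.array([(u,v) for v in range(140,300) for u in range(180,430)])
    for D,l in ((d0,"before"),(d,"after")):
        P=cloud(n,uv,D);m=(P[:,2]>.042)&(P[:,2]<.066)&(P[:,0]>.5)&(P[:,0]<.76)&(P[:,1]>.05)&(P[:,1]<.33)
        q=P[m]
        for _ in range(4):
            A=np.c_[q[:,:2],np.ones(len(q))];k=np.linalg.lstsq(A,q[:,2],rcond=None)[0];r=q[:,2]-A@k;q=q[abs(r)<.003]
        print(n,l,len(q),k.round(4),"plate z at corner",k@[.554,.0745,1])
E
```

```text
[278. 160.] [0.5545 0.0745 0.0571] l 0.5595 s -0.0045
[278. 205.] [0.5571 0.0573 0.0505] l 0.5596 s -0.0219
[242. 206.] [0.5428 0.0547 0.0509] l 0.5451 s -0.0224
[300. 100.] [0.5595 0.0997 0.0526] l 0.5680 s 0.0198
[300.  30.] [0.5554 0.1275 0.052 ] l 0.5678 s 0.0478
[245.  60.] [0.5355 0.1124 0.0518] l 0.5460 s 0.0358
scene before 2499 [0.023  0.0416 0.0309] plate z at corner 0.0467284399149368
scene after 2496 [-0.0117  0.0078  0.0591] plate z at corner 0.053188759329604665
top before 1751 [0.0303 0.0385 0.0261] plate z at corner 0.045813461236166406
top after 1748 [0.0015 0.0042 0.0504] plate z at corner 0.0515477679666601
```

The plate is level now: slope change is about 0.05 and the corner is at 52 mm. The foot is at own x ≈ -5 mm on the flat, well clear of both ramp and thumb. I'll retract, lift, straighten and close the gripper.

arm_command --motion '[[[-9.7,0,-2.6],[0,0,0],0.7],[[-14.5,0,-3.9],[0,0,0],0.7],[[5,0,-20],[0,0,0],0.7],[[9,0,-34],[0,0,0],0.9],[[9,0,-34],[0,0,0],1],[[0,0,0],[0,-4.9,0],1],[[0,0,0],[0,-4.9,0],1],[[0,0,0],[0,-4.9,0],1]]'

```text
time: 8.7
position: [0.5681, -0.0085, 0.1139]
tool_rot: [2.055, 2.374, 0.004]
ft_force: [-0.4, -0.0, 0.0]
grip_width: 0.039
```

arm_command --motion '[[[0,0,0],[0,0,0],1],[[0,0,0],[0,0,0],1]]'

```text
time: 8.87
position: [0.5668, -0.0052, 0.1127]
tool_rot: [-2.046, -2.378, -0.007]
ft_force: [-0.4, -0.7, -0.9]
grip_width: 0.007
```

```bash
python3 look.py w9
python3 - <<'E'
from h import *
p=.5595*np.array([.99,.1411])+(-.0045)*np.array([-.1411,.99]);print(p)
plan([.5545,.0745,.085],Rtool(98.1))
E
```

```text
8.8667 [ 0.56680541 -0.00517284  0.11266222] l,s 0.5604074642764856 -0.08509735084035826 [-2.04601347 -2.37769516 -0.00678864] [-0.39301826 -0.69000912 -0.89188925]
[0.55453995 0.07449045]
3 rows
[[27.3, -0.1, 9.3], [-0.01, -0.12, 0.1]]
[[27.4, -0.1, 9.2], [-0.01, -0.12, 0.1]]
[[27.4, -0.2, 9.1], [-0.01, -0.12, 0.1]]
```

View pics/w9.png

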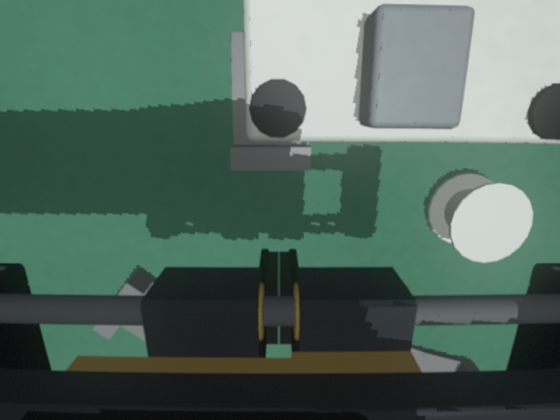

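The shim stayed put, with its thumb at (270,158), the cap at (277,108) and the plate unmoved. I'll move over the cap to a TCP height of 0.085.

arm_command --motion '[[[27.3,0,6],[0,0,0],1],[[27.3,0,10],[0,0,0],1],[[27.3,0,11],[0,0,0],1],[[0,0,0],[0,0,0],1],[[0,0,0],[0,0,0],1]]'

```text
time: 9.33
position: [0.554, 0.0752, 0.0846]
tool_rot: [-2.047, -2.374, -0.004]
ft_force: [0.5, -0.6, -0.5]
grip_width: 0.006
```

arm_command --motion '[[[0,0,4],[0,0,0],1],[[0,0,3],[0,0,0],1],[[0,0,2],[0,0,0],1],[[0,0,2],[0,0,0],1],[[0,0,1],[0,0,0],1],[[0,0,0],[0,0,0],1]]'

```text
time: 9.83
position: [0.5546, 0.0752, 0.0735]
tool_rot: [-2.05, -2.375, -0.005]
ft_force: [0.2, -0.2, -0.5]
grip_width: 0.003
```

arm_command --motion '[[[0,0,1],[0,0,0],1],[[0,0,1],[0,0,0],1],[[0,0,0],[0,0,0],1]]'

```text
time: 10.08
position: [0.5548, 0.0757, 0.072]
tool_rot: [-2.049, -2.377, -0.005]
ft_force: [-0.5, -0.4, 1.5]
grip_width: 0.004
```

arm_command --motion '[[[0,0,1],[0,0,0],1],[[0,0,0],[0,0,0],1],[[0,0,0],[0,0,0],1]]'

```text
time: 10.33
position: [0.5548, 0.0756, 0.0718]
tool_rot: [-2.049, -2.377, -0.005]
ft_force: [-1.9, -1.0, 7.0]
grip_width: 0.004
```

arm_command --motion '[[[0,0,1],[0,0,0],1],[[0,0,1],[0,0,0],1],[[0,0,0],[0,0,0],1],[[0,0,0],[0,0,0],1],[[0,0,0],[0,0,0],1]]'

```text
time: 10.75
position: [0.5548, 0.0756, 0.0715]
tool_rot: [-2.05, -2.377, -0.003]
ft_force: [-7.1, -1.4, 18.9]
grip_width: 0.009
```

At 19 N it yields only about 0.3 mm, so the corner is firm. I'll hold briefly, then release upward.

arm_command --motion '[[[0,0,0],[0,0,0],1],[[0,0,0],[0,0,0],1],[[0,0,0],[0,0,0],1],[[0,0,0],[0,0,0],1],[[0,0,0],[0,0,0],1],[[0,0,0],[0,0,0],1]]'

```text
time: 11.25
position: [0.5548, 0.0756, 0.0715]
tool_rot: [-2.05, -2.377, -0.003]
ft_force: [-8.0, -2.8, 18.8]
grip_width: 0.007
```

arm_command --motion '[[[0,0,-3],[0,0,0],1],[[0,0,-4],[0,0,0],1],[[0,0,-15],[0,0,0],1],[[0,0,-25],[0,0,0],1],[[-35,0,-10],[0,0,0],1],[[-38,0,0],[0,0,0],1],[[-38,0,0],[0,0,0],1],[[0,0,0],[0,0,0],1]]'

```text
time: 11.92
position: [0.5718, -0.0452, 0.1249]
tool_rot: [2.065, 2.367, -0.001]
ft_force: [0.0, -0.6, -0.6]
grip_width: 0.006
```

```bash
python3 look.py w10
python3 - <<'E'
from h import *
for n in ["scene","top"]:
    im,d=optics.get_image(n);cv2.imwrite(f"pics/{n}2.png",im)
    uv=np.array([(u,v) for v in range(140,300) for u in range(180,430)])
    P=cloud(n,uv,d);m=(P[:,2]>.042)&(P[:,2]<.066)&(P[:,0]>.5)&(P[:,0]<.76)&(P[:,1]>.05)&(P[:,1]<.33)
    q=P[m]
    for _ in range(4):
        A=np.c_[q[:,:2],np.ones(len(q))];k=np.linalg.lstsq(A,q[:,2],rcond=None)[0];r=q[:,2]-A@k;q=q[abs(r)<.003]
    print(n,len(q),k.round(4),"plate z at corner",k@[.554,.0745,1])
E
python3 rect.py w10 200 340 60 240|head -2
```

```text
11.9167 [ 0.57176562 -0.04516895  0.12494491] l,s 0.5596746273853829 -0.1253933894577015 [ 2.06527289e+00  2.36712564e+00 -8.81707373e-04] [ 0.02370742 -0.60635027 -0.56728931]
scene 2509 [-0.012   0.0078  0.0593] plate z at corner 0.05322324816886945
top 1771 [0.0007 0.0055 0.0507] plate z at corner 0.051532241176662684
thumb 1962 [554.56805 -37.60693] ((554.4197387695312, -37.678279876708984), (56.07097625732422, 16.19224739074707), 0.5238587856292725)
flat+ 1009 [549.36743  -22.664932] ((554.2994995117188, -19.442596435546875), (17.54637336730957, 56.61234664916992), 89.40123748779297)
```

View pics/w10.png

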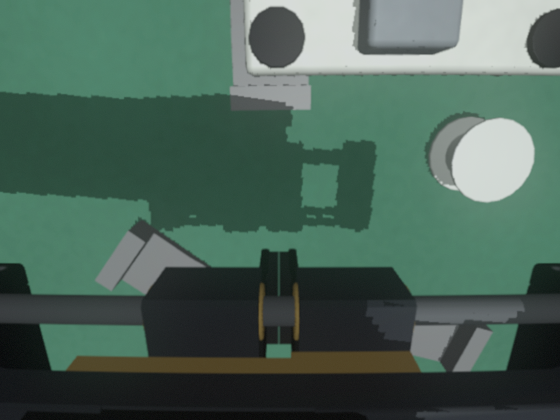

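View pics/scene2.png

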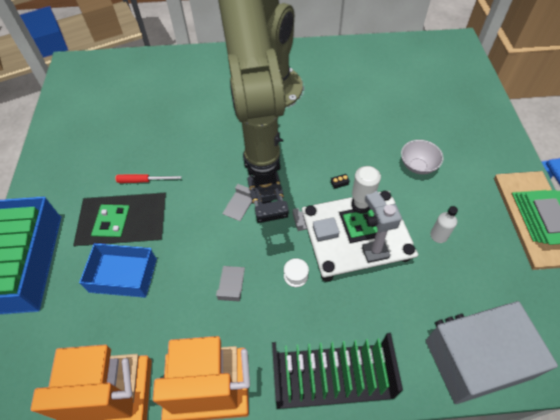

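The shim sits under the corner with its thumb at (270,97) just outside the plate edge. The scope is level, the other objects are where they were, and the arm is clear. I'm handing in.

```bash
python3 -c "
from h import *;print(ctrl.close_job())"
```

```text
the job is handed in; nothing more can be done
None
```

The scope now stands level with its short foot on the flat of the shim, and I handed the job in at about 12 s of the 59 s allowed.

**What I did:** I took the leftmost shim and pushed it about 22 mm sideways to line it up with the foot. I then pushed it thin end first, with two fingers on its thumb block, under the short foot. Last, I pressed the corner cap to about 19 N, held for about 0.8 s, released and backed away.

**Last checks:**
- **Level:** the plate slope changed by about 0.05 rad, and the plate's top at that corner measures 51.5 mm (top camera) and 53.2 mm (scene camera). The two cameras differ by about 2 mm and 0.01 rad in slope, within their calibration.
- **Foot on the flat:** the foot's contact point is at about x = −6 mm in the shim's own frame, where the flat runs from −31 to +7 mm. It is about 5 mm off the shim's centreline. The shim did not move when I pressed the cap.
- **Press:** the cap gave only about 0.3 mm between 7 and 19 N. A sideways force of about 8 N showed up during the press, with no slip.
- **Bystanders:** they look unmoved in the final picture. I compared it with the first by eye rather than by measurement.

One thing went off plan: the sideways push turned the shim about 4°. The two-finger push straightened it to within about 0.5°.

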